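Code both end flaps of a medicine carton

ROBOT

A 6-joint arm with a two-finger parallel gripper is mounted at the origin on a cart in front of the work surface, level with it; the furniture and walls round the work are solid. World frame = base frame: x ahead of the robot, y to its left, z up, the work surface at z = 0. Lengths are in mm, angles in rad, forces in N, time in s.
With the tool pointing down it reaches from about 375 to 925 mm from the base axis. Payload 5.7 kg.
Tool frame: the origin (TCP) lies midway between the tips of the shut fingers; the grasp point (between the pads) lies 19 mm behind it; z points along the fingers, y is the line along which they close (so a half turn about z gives the same grasp; the last joint's range is limited). The gripper opens to 85 mm and grips with 20 to 120 N. Pads are 22 mm wide; open, the fingers measure 114 mm over their backs; the gripper's body (76 mm by 85 mm) begins 54 mm behind the grasp point. The pads swing forward as they close: fully open they stand 13 mm farther back than shut.
Start: joints at [-1.412, 0.359, 1.51, -0, 1.272, -0.115], TCP at [162.221, -577.622, 231.267] pointing down, gripper open.
Joint ranges: [-2.97, 2.97], [-1.01, 2.36], [0.21, 2.38], [-0.96, 4.11], [0.2, 2.71], [-2.98, 2.98]. Speed limits (rad/s): [2.39, 2.39, 3.14, 3.14, 3.14, 3.14].

INTERFACE

Orientations are given as a unit quaternion [x, y, z, w].
In Python, from plant import env, cams gives the robot as it stands. The module is installed in compiled form; this text tells all that it offers.
- The arm moves only by the shell command python3 -m jog 'ROWS' [FORCE]. ROWS is JSON, a list of rows, each a list of 3 entries, a list of its own where there are three numbers: the shift along the world's x, y, z normalised to -1 to 1, where 1 is 800 mm, then the turn, a rotation vector about the world's x, y, z normalised to -1 to 1, where 1 is 45 degrees, then the closure, from 0 (fully open) to 1 (shut). In form: [[[x, y, z], [wx, wy, wz], hand], ...]. A call has 1 to 10 rows; each row is the pose to reach, as a shift and turn from the pose commanded when the call began; what a row does not reach only later rows make up. A row lasts 1/8 s, in which the tool goes at most 62.5 mm and 10.7 degrees, less where a joint would pass 70% of its speed; a pose out of reach is approached as far as the arm can. A call with a number of a shift or a turn outside -1 to 1 is refused whole. A call with a gripper value outside its range is refused whole. The fingers move at their own pace and stop on an object; FORCE is the grip in N (left out, the last holds). Time passes only in rows, so rows that repeat a pose let the fingers close. It gives the time, the measured TCP pose, the force, the opening and the grip force at its end, in the units of the state.
- env.state(): the state, without advancing time (a new reading comes with each control period).
- cams.camera(name): name is "scene" or "side" or "wrist"; returns the picture (480x640x3 uint8, blue, green, red); there is no depth.
- cams.calibration(name): a dict with "fx", "fy", "cx", "cy" (pixels), "origin" and "rotation" of the camera in the world. Camera axes: x right, y down, z forward; pixel columns grow to the right and rows downward; lengths in mm; the calibration is good to about 2 mm. A picture is of the moment at which its call begins: read the wrist's pose just before it. calibration takes no time and is no camera call; for the wrist camera it gives the pose at the moment of the call.
- env.close_job(): hands the job in; it is judged then, once.
The state is a dict: "t": time; "q": joint angles; "qvel": joint speeds; "effort": joint torques, N m; "tool_pos": TCP position; "tool_rot": TCP orientation; "force": force on the tool from outside, world axes, zero at the start; "moment": the same for the moment, N m; "opening": finger opening in mm; "finger_force": force on a finger pad.
Only numpy, scipy, OpenCV 4.12 (cv2) and the standard library are available. Lean on these libraries where they do the work, as an engineer would, in place of code of your own. Each camera call takes 0.05 s, during which the arm holds its last target. There are 200 camera calls.

TASK

Code both ends of the medicine carton in the blue hand coder: push the end with the yellow sticker into the coder's mouth until its sprung plunger is fully home against its stop, draw the carton out, then take it by its other end and press the plain end fully home in the same way. Then lay the carton flat in the green tray, sticker side up as before, and let go, leaving the bottle, the stamp and the tins where they stand.

Things in the scene. Friction and masses are not known exactly. Their poses are not given: they have to be found in the camera images.
- coder: blue hand coder fixed to the desk, 110 long (x), 100 wide, roof 42 mm high (knob, red pointer to 61 mm). Origin: centre of underside; +x: the way cartons go in. Mouth at x = -55 mm. Channel 58 mm wide (flared at the mouth), floor z = 4, roof underside z = 37 mm. Plunger face at x = -19 mm at rest, -3 mm fully home, 52 mm inside the mouth: 40 mm of the carton stay outside
- coder_mouth (a point): middle of the lower edge of the coder's mouth, on the channel floor 4 mm above the desk; axes as the coder's (+x into the channel)
- plunger (a joint): travel of the coder's sprung plunger in m: 0 at rest, 0.016 fully home against its stop; it takes about 4 N to start and 10 N at the end, and springs back. Its red pointer on the roof then stands between the green marks.
- carton: white medicine carton lying flat, 52 wide (x) x 92 long (y) x 26 high (z) mm, about 60 g; origin at the centre of its underside; z up. A yellow sticker covers part of its -y end (end face and the top beside it). The long sides (52 mm apart) are the grasp.
- sticker_end (a point): centre of the carton's end face with the yellow sticker (carton y = -46 mm, 13 mm above the underside); axes as the carton's
- plain_end (a point): centre of the carton's other end face, without sticker (carton y = +46 mm, 13 mm above the underside); axes as the carton's
- tray: shallow green tray fixed on the desk, 115 (x) x 170 (y) mm outside, rim 16 mm high; origin at the centre of its underside
- bottle: small brown medicine bottle with blue cap, 31 mm diameter, 82 mm high, standing; origin at the centre of its underside; bystander
- stamp: wooden hand stamp, foot 26 x 52 mm, 66 mm high, standing; origin at the centre of its underside; bystander
- tins: stack of small dark round tins, 61 mm diameter, 61 mm high; origin at the centre of its underside; bystander
Mind the look-alikes: they are no part of the job. What is shaped like the carton but turquoise is not meant.

How it is judged:
By the outcome, as a careful person would: the job done as asked, in the order asked, and still so for the second after the job is handed in, with the robot touching nothing.
It also fails if it takes over 72 s, if anything falls off the work surface, if the arm or the gripper's body presses on something with over 40 N, if the wrist force passes 120 N, or if a joint passes its speed limit or range.

## Working session

There is one attempt and no reset: what is moved stays moved. The work goes in short steps, Python scripts to look and compute and a shell command to move; the robot and the scene stay as the last step left them, time stands still between calls to the robot, and variables do not carry over. Pictures are saved under pics/ and viewed, at most 10 in all, crops included, and the job is handed in when it is done.

```bash
mkdir -p pics; python3 - <<'E'
from plant import env,cams
import cv2
for n in ("scene","side"):
    im=cams.camera(n); cv2.imwrite(f"pics/{n}0.png",im)
    c=cams.calibration(n); print(n,c)
s=env.state(); print(s['t'],s['tool_pos'],s['tool_rot'],s['force'])
E
```

```text
scene {'fx': 475.2888157794247, 'fy': 475.2888157794247, 'cx': 320.9521570324455, 'cy': 239.22580211377922, 'origin': array([ 20.40836292, 443.73576796, 872.39593419]), 'rotation': array([-0.41350348,  0.84221121, -0.30809531,  0.15739263])}
side {'fx': 450.9499703877766, 'fy': 450.9499703877766, 'cx': 313.9244717927615, 'cy': 239.84230071719307, 'origin': array([ 475.18994626, -954.20122711,  732.30355632]), 'rotation': array([ 0.88597508, -0.03726504,  0.02122608, -0.46174552])}
0.1 [ 162.12740393 -577.0595354   230.55364186] [ 9.90644684e-01  1.36464082e-01 -2.21634501e-05 -8.14400243e-04] [-0.72157481  1.14540507  0.23394985]
```

View pics/scene0.png

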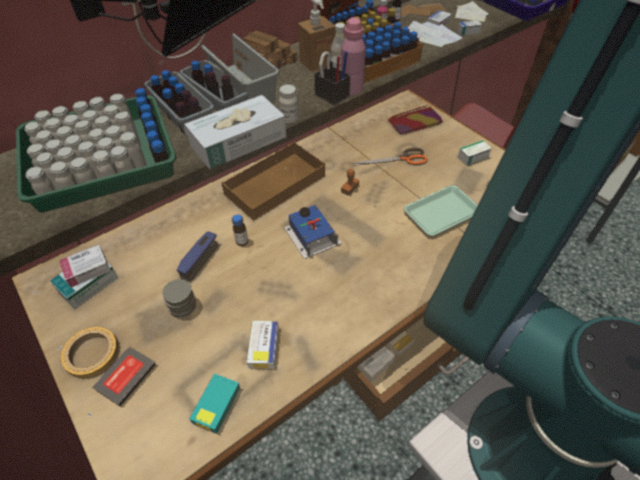

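View pics/side0.png

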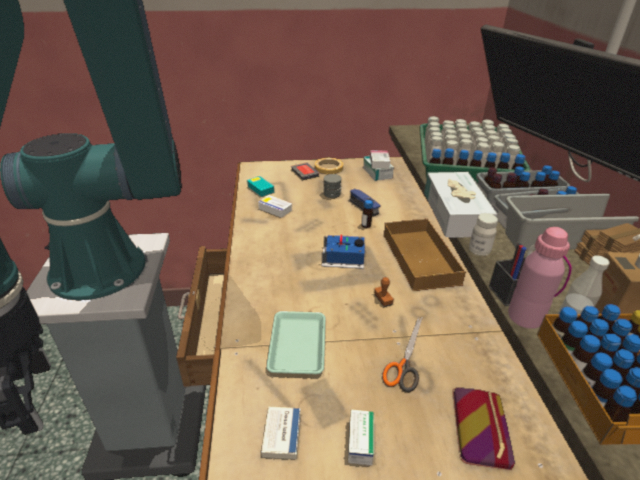

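The scene view shows these look-alikes for the carton:
- a white and blue carton with a yellow sticker at scene (263,345), side (275,206)
- a turquoise carton with a yellow sticker at scene (215,403), side (260,186)
- a white and green box at scene (475,152), side (362,436)
- a white and blue box at side (282,432)

I choose the white one with the sticker at scene (263,345). The coder is at (313,230), the tray at (442,211), the bottle at (240,230), the tins at (180,298) and the stamp at (349,181).

```bash
cat > h.py <<'E'
import numpy as np,cv2
from scipy.spatial.transform import Rotation as R
def ray(c,p):
    d=np.array([(p[0]-c['cx'])/c['fx'],(p[1]-c['cy'])/c['fy'],1.])
    return np.array(c['origin']),R.from_quat(c['rotation']).apply(d)
def onplane(c,p,z):
    o,d=ray(c,p); return o+d*(z-o[2])/d[2]
def proj(c,P):
    v=R.from_quat(c['rotation']).inv().apply(np.array(P,float)-c['origin'])
    return np.array([c['cx']+c['fx']*v[0]/v[2],c['cy']+c['fy']*v[1]/v[2]])
E
python3 - <<'E'
from plant import cams
from h import *
c=cams.calibration('scene');s=cams.calibration('side')
for n,p,q,z in [('carton',(263,340),(275,204),26),('turq',(215,403),(260,185),26),('coder',(313,228),(346,246),42),('tray',(442,211),(298,343),10),('bottle',(239,218),(368,203),82),('stamp',(349,174),(385,283),66),('tins',(178,288),(332,180),61)]:
    print(n,onplane(c,p,z).round(),onplane(s,q,z).round())
im=cv2.imread('pics/scene0.png')
a=cv2.resize(im[300:440,180:300],None,fx=4,fy=4,interpolation=cv2.INTER_CUBIC)[:,:400]
b=cv2.resize(im[190:270,265:365],None,fx=4,fy=4,interpolation=cv2.INTER_CUBIC)
a=cv2.resize(im[312:392,225:325],None,fx=4,fy=4,interpolation=cv2.INTER_CUBIC)
cv2.imwrite('pics/crop1.png',np.hstack([a,b]))
E
```

```text
carton [461. 262.  26.] [461. 255.  26.]
turq [407. 400.  26.] [413. 383.  26.]
coder [627.  13.  42.] [643.  -5.  42.]
tray [ 497. -293.   10.] [ 500. -300.   10.]
bottle [726. 148.  82.] [727. 143.  82.]
stamp [ 700. -156.   66.] [ 705. -188.   66.]
tins [652. 343.  61.] [646. 333.  61.]
```

View pics/crop1.png

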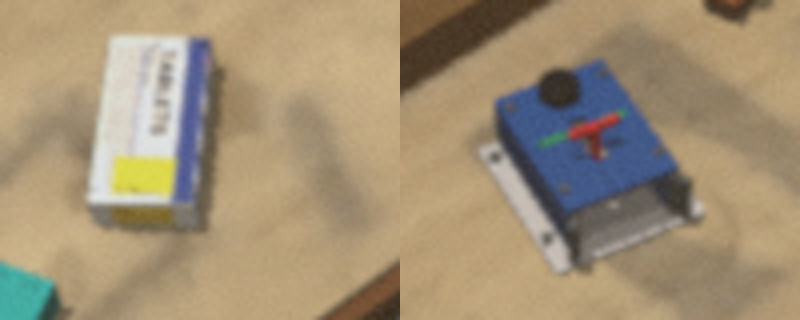

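The crop confirms the choice: a white carton with its sticker at the lower end, at about scene (260,356). The coder mouth opens towards the lower right in the scene view, with the mouth edge from about (309,255) to (337,241). I'll compute rough orientations, then look again with the wrist camera.

```bash
python3 - <<'E'
from plant import cams,env
from h import *
c=cams.calibration('scene')
P=[onplane(c,(225+x/4,312+y/4),26) for x,y in [(110,36),(212,40),(193,204),(90,203)]]
print('carton',np.round(P,1).tolist(),np.mean(P,0).round(1))
e=(P[0]+P[1]-P[2]-P[3])/2; print('sticker->plain',np.linalg.norm(e),np.degrees(np.arctan2(e[1],e[0])),'w',np.linalg.norm(P[1]-P[0]),np.linalg.norm(P[2]-P[3]))
Q=[onplane(c,(265+x/4,190+y/4),42) for x,y in [(97,103),(203,62),(278,168),(175,210)]]
print('coder',np.round(Q,1).tolist(),np.mean(Q,0).round(1))
e=(Q[0]+Q[1]-Q[2]-Q[3])/2; print('in dir',np.linalg.norm(e),np.degrees(np.arctan2(e[1],e[0])))
w=cams.calibration('wrist');s=env.state()
T=R.from_quat(s['tool_rot'])
print('wristcam in tool',T.inv().apply(w['origin']-s['tool_pos']),(T.inv()*R.from_quat(w['rotation'])).as_matrix().round(3).tolist(),w['fx'])
print(T.as_matrix().round(3).tolist())
E
```

```text
carton [[510.7, 255.2, 26.0], [476.7, 215.3, 26.0], [407.6, 273.1, 26.0], [438.4, 311.9, 26.0]] [458.3 263.9  26. ]
sticker->plain 90.94744354113891 -39.008482439892425 w 52.41110292140275 49.52576573016389
coder [[693.7, 34.2, 42.0], [681.9, -36.7, 42.0], [586.2, -19.0, 42.0], [597.4, 47.2, 42.0]] [639.8   6.4  42. ]
in dir 97.22551045535118 -9.088958331482313
wristcam in tool [  73.78425249    0.95296081 -142.94906931] [[0.0, -0.958, -0.288], [1.0, 0.001, -0.001], [0.001, -0.288, 0.958]] 409.98472088311786
[[0.963, 0.27, -0.0], [0.27, -0.963, 0.002], [0.0, -0.002, -1.0]]
```

```bash
python3 -m jog '[[[0.37,0.31,0],[0,0,0.5],0],[[0.37,0.31,0],[0,0,1],0],[[0.37,0.31,0],[0,0,1],0],[[0.37,0.31,0],[0,0,1],0],[[0.37,0.31,0],[0,0,1],0],[[0.5,0.71,0],[0,0,1],0],[[0.55,0.71,0],[0,0,1],0],[[0.55,0.71,0],[0,0,1],0],[[0.55,0.71,0],[0,0,1],0],[[0.55,0.71,0],[0,0,1],0]]' 40
python3 -m jog '[[[0,0,0],[0,0,0],0],[[0,0,0],[0,0,0],0]]'; python3 - <<'E'
from plant import cams,env
from h import *
s=env.state();c=cams.calibration('wrist');im=cams.camera('wrist');cv2.imwrite('pics/w1.png',im)
np.save('w1.npy',c,allow_pickle=True)
print(s['t'],s['tool_pos'],np.round(s['q'],3))
E
```

```text
t: 1.35
tool_pos: [550.5, -100.1, 231.1]
tool_rot: [0.863, 0.505, -0.0, -0.0]
force: [0.7, -0.5, 0.5]
opening: 84.8
finger_force: 0.0
t: 1.6
tool_pos: [549.4, -102.0, 230.9]
tool_rot: [0.863, 0.506, -0.001, -0.0]
force: [-0.3, -1.8, -0.3]
opening: 85.9
finger_force: 0.0
1.6 [ 549.44305508 -101.97732395  230.85689962] [-3.070e-01  3.010e-01  1.600e+00 -1.000e-03  1.242e+00  2.040e-01]
```

View pics/w1.png

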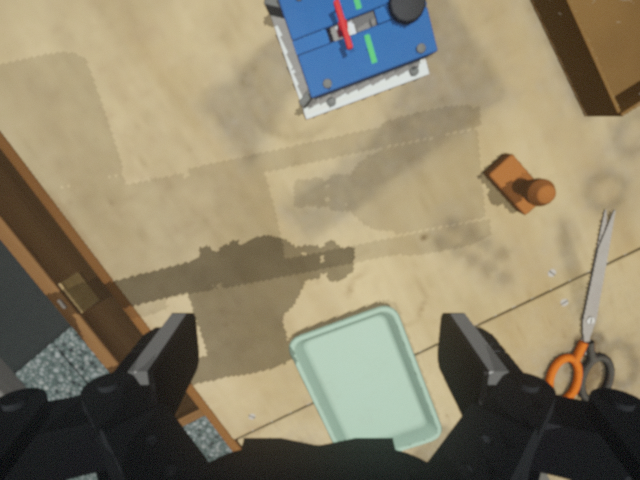

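The wrist view shows part of the coder at (350,50), with its red pointer at rest away from the green marks at (357,5) and (370,48). The tray is at (370,380) and the stamp at (520,180). Next I'll look at the whole coder, then the carton.

```bash
python3 -m jog '[[[0.06,0.14,0],[0,0,1],0],[[0.06,0.14,0],[0,0,1],0],[[0.06,0.14,0],[0,0,1],0],[[0.06,0.14,0],[0,0,1],0],[[0.06,0.14,0],[0,0,1],0],[[0.06,0.14,0],[0,0,1],0],[[0.06,0.14,0],[0,0,1],0]]'
python3 - <<'E'
from plant import cams,env
from h import *
s=env.state();c=cams.calibration('wrist');im=cams.camera('wrist');cv2.imwrite('pics/w2.png',im)
np.save('w2.npy',c,allow_pickle=True)
E
python3 -m jog '[[[-0.15,0.31,-0.05],[0,0,0.77],0],[[-0.15,0.31,-0.05],[0,0,0.77],0],[[-0.15,0.31,-0.05],[0,0,0.77],0],[[-0.15,0.31,-0.05],[0,0,0.77],0],[[-0.15,0.31,-0.05],[0,0,0.77],0],[[-0.15,0.31,-0.05],[0,0,0.77],0],[[-0.15,0.31,-0.05],[0,0,0.77],0],[[-0.15,0.31,-0.05],[0,0,0.77],0]]'
python3 - <<'E'
from plant import cams,env
from h import *
s=env.state();c=cams.calibration('wrist');im=cams.camera('wrist');cv2.imwrite('pics/w3.png',im)
np.save('w3.npy',c,allow_pickle=True)
print(s['t'])
cv2.imwrite('pics/w23.png',np.hstack([cv2.imread('pics/w2.png')[:400,120:520],im[:400,120:520]]))
E
```

```text
t: 2.52
tool_pos: [597.8, 9.2, 231.3]
tool_rot: [0.605, 0.796, -0.0, -0.0]
force: [0.2, 1.3, 0.9]
opening: 85.0
finger_force: 0.0
t: 3.58
tool_pos: [478.8, 257.0, 191.5]
tool_rot: [0.34, 0.94, 0.0, 0.0]
force: [-0.4, -0.4, 0.1]
opening: 85.5
finger_force: 0.0
3.575
```

View pics/w23.png

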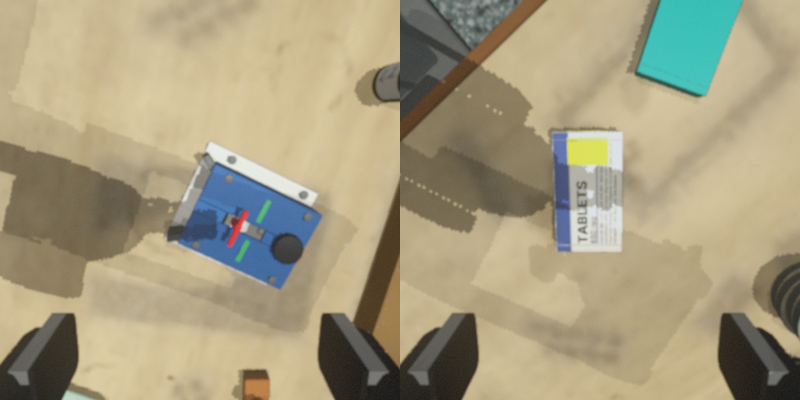

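The left half of the picture shows the coder, with its roof at about (250,225) and its mouth facing left. The right half shows the carton at (588,190), sticker end towards the top. I'll measure both with masks.

```bash
python3 - <<'E'
from h import *
def load(n): return np.load(n,allow_pickle=True).item()
def rect(mask,c,z,name,roi):
    m=np.zeros_like(mask);x0,y0,x1,y1=roi;m[y0:y1,x0:x1]=mask[y0:y1,x0:x1]
    m=cv2.morphologyEx(m,cv2.MORPH_CLOSE,np.ones((7,7)))
    m=cv2.morphologyEx(m,cv2.MORPH_OPEN,np.ones((5,5)))
    k=max(cv2.findContours(m,0,2)[0],key=cv2.contourArea)[:,0]
    P=np.array([onplane(c,p,z)[:2] for p in k],np.float32)
    r=cv2.minAreaRect(P);print(name,k.min(0),k.max(0),r)
    return m,r
im=cv2.imread('pics/w3.png');c=load('w3.npy');h=cv2.cvtColor(im,cv2.COLOR_BGR2HSV)
print('hsv wood',h[120,250],'white',h[200,338],'yellow',h[150,310],'blue',h[200,282])
H,S,V=cv2.split(h)
m=((S<45)&(V>110)|(H>90)&(S>60)|(H>24)&(S>130)).astype(np.uint8)*255
mm,_=rect(m,c,26,'carton',(255,115,360,265))
y=((H>24)&(H<35)&(S>130)).astype(np.uint8)*255
_,r=rect(y,c,26,'sticker',(255,115,360,265))
o=cv2.resize(im[110:270,240:370],None,fx=3,fy=3,interpolation=cv2.INTER_CUBIC)
k=cv2.findContours(cv2.resize(mm[110:270,240:370],None,fx=3,fy=3),0,1)[0];cv2.drawContours(o,k,-1,(0,0,255),1)
im=cv2.imread('pics/w2.png');c=load('w2.npy');H,S,V=cv2.split(cv2.cvtColor(im,cv2.COLOR_BGR2HSV))
m=((H>95)&(H<130)&(S>110)).astype(np.uint8)*255
mm,r=rect(m,c,42,'coder roof',(270,120,460,300))
o2=cv2.resize(im[130:290,275:455],None,fx=3,fy=3,interpolation=cv2.INTER_CUBIC)[:480,:400]
o2=cv2.resize(im[130:290,275:455],(390,347),interpolation=cv2.INTER_CUBIC);o2=cv2.copyMakeBorder(o2,0,133,0,0,0)
k=cv2.findContours(cv2.resize(mm[130:290,275:455],(390,347)),0,1)[0];cv2.drawContours(o2,k,-1,(0,0,255),1)
cv2.imwrite('pics/m1.png',np.hstack([o,o2]))
for n in('w2.npy','w3.npy'):print(load(n)['origin'])
E
```

```text
hsv wood [ 21  64 200] white [ 22  21 178] yellow [ 31 152 225] blue [113 107 145]
carton [271 130] [343 251] ((459.7093200683594, 262.8197937011719), (53.149192810058594, 92.4183578491211), 50.64385223388672)
sticker [288 141] [326 163] ((435.9962463378906, 282.1868591308594), (28.00010108947754, 15.881256103515625), 50.242427825927734)
coder roof [300 165] [438 286] ((643.5052490234375, 6.339595794677734), (72.86368560791016, 98.22135162353516), 80.2059326171875)
[578.62561495  79.19208313 374.27301357]
[422.64944168 303.13205766 334.44770076]
```

View pics/m1.png

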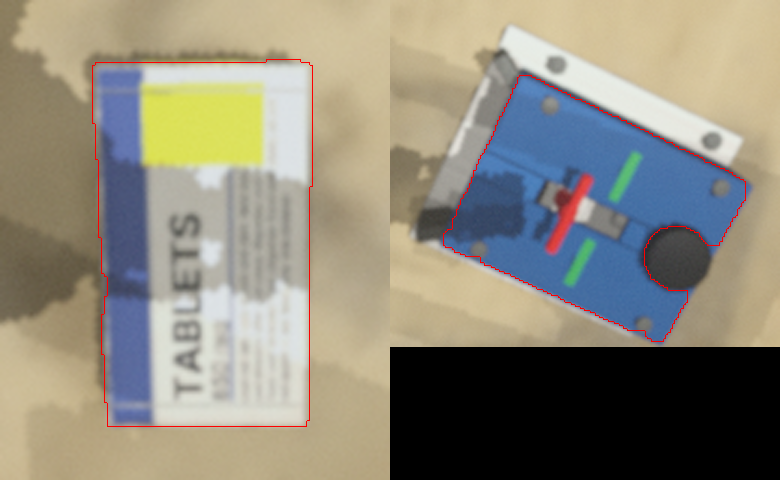

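The carton contour fits 53x92 mm and the roof contour is clean. I'll cross-check the mouth from its own pixels and find the tray.

```bash
python3 - <<'E'
from h import *
from plant import cams
def load(n): return np.load(n,allow_pickle=True).item()
c=load('w2.npy')
a=np.radians(-9.8);u=np.array([np.cos(a),np.sin(a)]);v=np.array([-u[1],u[0]])
C=np.array([643.5,6.3])-6*u;print('coder',C,'mouth',C-55*u)
f=lambda p:((p[0]-390)/2.167+275,p[1]/2.167+130)
def loc(c,p,z):
    d=onplane(c,p,z)[:2]-C;return (d@u).round(1),(d@v).round(1)
for p in [(503,60),(417,238)]:
    print([ (z,loc(c,f(p),z)) for z in (4,20,37)])
print('plate outer corners z~2',loc(c,f((507,25)),2),loc(c,f((742,138)),2))
print('marks/pointer z61', loc(c,f((572,213)),60))
c1=load('w1.npy')
print('w1 plate -y corners',loc(c1,(304,117),2),loc(c1,(428,72),2),'roof corners',loc(c1,(312,98),42),loc(c1,(437,52),42))
im=cv2.imread('pics/scene0.png');c=cams.calibration('scene')
H,S,V=cv2.split(cv2.cvtColor(im,cv2.COLOR_BGR2HSV))
m=((H>50)&(H<85)&(S>25)&(V>120)).astype(np.uint8)*255
k0=np.zeros_like(m);k0[170:250,390:490]=m[170:250,390:490]
k=max(cv2.findContours(k0,0,2)[0],key=cv2.contourArea)[:,0]
print('tray',cv2.minAreaRect(np.array([onplane(c,p,16)[:2] for p in k],np.float32)))
E
```

```text
coder [637.58755261   7.32125699] mouth [583.39011819  16.68277945]
[(4, (np.float64(-48.7), np.float64(34.6))), (20, (np.float64(-49.6), np.float64(35.7))), (37, (np.float64(-50.6), np.float64(36.9)))]
[(4, (np.float64(-49.5), np.float64(-49.9))), (20, (np.float64(-50.4), np.float64(-45.1))), (37, (np.float64(-51.4), np.float64(-40.0)))]
plate outer corners z~2 (np.float64(-53.2), np.float64(47.8)) (np.float64(56.8), np.float64(48.4))
marks/pointer z61 (np.float64(-5.3), np.float64(-0.2))
w1 plate -y corners (np.float64(-54.4), np.float64(-48.7)) (np.float64(56.4), np.float64(-49.3)) roof corners (np.float64(-42.7), np.float64(-38.2)) (np.float64(55.6), np.float64(-38.7))
tray ((497.6903381347656, -293.084716796875), (167.1242218017578, 111.80744934082031), 82.7787857055664)
```

```bash
python3 -m jog '[[[0.001,-0.013,-0.06],[0,0,0.01],0],[[0.001,-0.013,-0.12],[0,0,0.01],0],[[0.001,-0.013,-0.17],[0,0,0.01],0],[[0.001,-0.013,-0.2],[0,0,0.01],0],[[0.001,-0.013,-0.22],[0,0,0.01],0],[[0.001,-0.013,-0.237],[0,0,0.01],0],[[0.001,-0.013,-0.237],[0,0,0.01],0]]' 40
python3 -m jog '[[[0,0,0],[0,0,0],0.6],[[0,0,0],[0,0,0],1],[[0,0,0],[0,0,0],1],[[0,0,0],[0,0,0],1],[[0,0,0],[0,0,0],1]]' 40
```

```text
t: 4.5
tool_pos: [478.6, 247.2, 1.2]
tool_rot: [0.336, 0.942, -0.0, -0.0]
force: [0.5, -0.1, 0.3]
opening: 85.0
finger_force: 0.0
t: 5.12
tool_pos: [479.5, 247.9, 2.7]
tool_rot: [0.335, 0.942, 0.001, 0.001]
force: [-0.1, 0.2, 5.7]
opening: 50.9
finger_force: 42.3
```

```bash
python3 -m jog '[[[0,0,0.05],[0,0,0],1],[[0,0,0.09],[0,0,-0.3],1],[[0,-0.1,0.09],[0,0,-1],1],[[0,-0.1,0.09],[0,0,-1],1],[[0,-0.1,0.09],[0,0,-1],1],[[0,-0.1,0.09],[0,0,-1],1],[[0,-0.1,0.09],[0,0,-1],1]]'
python3 -m jog '[[[0,-0.1,0],[0,0,-1],1],[[0,-0.1,0],[0,0,-1],1],[[0,-0.1,0],[0,0,-1],1],[[0,-0.1,0],[0,0,-1],1],[[0,-0.1,0],[0,0,-1],1]]'
python3 -m jog '[[[0,-0.069,0],[0,0,-1],1],[[0,-0.069,0],[0,0,-1],1],[[0,-0.069,0],[0,0,-1],1],[[0,-0.069,0],[0,0,-1],1],[[0,-0.069,0],[0,0,-1],1],[[0,-0.069,0],[0,0,-1],1]]'
python3 -m jog '[[[0,0,0],[0,0,-0.347],1],[[0,0,0],[0,0,-0.347],1],[[0,0,0],[0,0,-0.347],1]]'
python3 - <<'E'
from plant import cams,env
from h import *
P=[];Y=[]
for i in range(4):
    s=env.state();P.append(s['tool_pos']);Y.append(R.from_quat(s['tool_rot']).as_matrix()[:2,0])
    im=cams.camera('scene' if i else 'wrist')
    if i==0: cv2.imwrite('pics/w4.png',im);np.save('w4.npy',cams.calibration('wrist'),allow_pickle=True)
y=np.mean(Y,0);print(s['t'],np.mean(P,0),np.degrees(np.arctan2(y[1],y[0])),s['opening'])
E
```

```text
t: 6.0
tool_pos: [478.7, 167.7, 73.8]
tool_rot: [0.669, 0.743, 0.0, 0.0]
force: [0.9, 0.4, -0.5]
opening: 51.0
finger_force: 42.2
t: 6.62
tool_pos: [478.7, 87.8, 73.6]
tool_rot: [0.903, 0.43, -0.0, -0.0]
force: [0.0, 0.1, -0.6]
opening: 51.2
finger_force: 42.2
t: 7.38
tool_pos: [478.7, 32.5, 73.7]
tool_rot: [0.999, 0.053, -0.0, -0.0]
force: [0.5, -0.4, -1.0]
opening: 51.2
finger_force: 42.2
t: 7.75
tool_pos: [478.8, 32.4, 73.7]
tool_rot: [0.997, -0.084, 0.0, -0.0]
force: [-0.2, 0.2, -0.2]
opening: 51.1
finger_force: 42.2
7.9 [478.71532263  32.41618405  73.66441021] -9.605043768861655 51.228923867619784
```

View pics/w4.png

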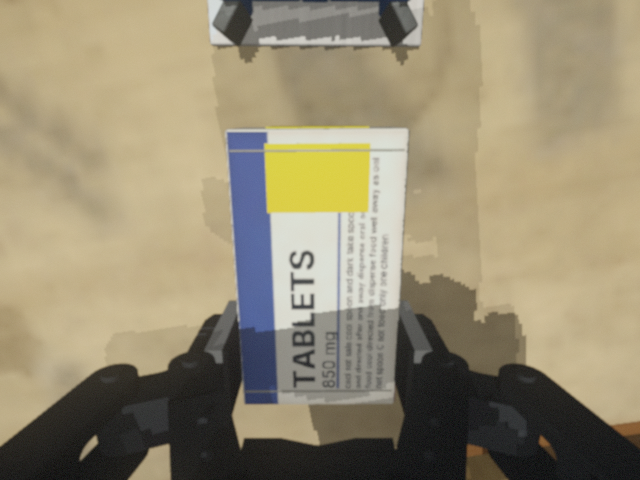

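The wrist view shows the carton held straight, sticker end ahead, with its front top corners at (228,129) and (408,129). The mouth plate corners are at (209,46) and (422,46). I'll work out the lateral offset.

```bash
python3 - <<'E'
from h import *
c=np.load('w4.npy',allow_pickle=True).item()
g=lambda p,z:onplane(c,p,z)[:2]
tl,tr,bl,br=[g(p,97.5) for p in [(228,129),(408,129),(243,404),(394,402)]]
L,Rr=g((209.5,46),1),g((422,45.5),1)
print('front',tl,tr,np.linalg.norm(tl-tr),'rear w',np.linalg.norm(bl-br),'len',np.linalg.norm((tl+tr-bl-br)/2))
e=(tl+tr-bl-br)/2;print('carton dir',np.degrees(np.arctan2(e[1],e[0])))
d=L-Rr;w=np.array([d[1],-d[0]]);w/=np.linalg.norm(w);print('plate w',np.linalg.norm(d),'in dir',np.degrees(np.arctan2(w[1],w[0])),'mid',(L+Rr)/2)
v=np.array([-w[1],w[0]]);F=(tl+tr)/2;M=(L+Rr)/2
print('F',F,'gap',(M-F)@w,'lat (mouth left of carton)',(M-F)@v)
E
```

```text
front [553.1104227   44.75235852] [544.73624563  -4.98465238] 50.43706072917388 rear w 51.996431913571094 len 90.96774483869751
carton dir -9.456426587848114
plate w 102.00542298631618 in dir -9.446735383972939 mid [584.84558788  15.02670691]
F [548.92333416  19.88385307] gap 36.23230456480338 lat (mouth left of carton) 1.1046660310573952
```

```bash
python3 -m jog '[[[0,0.001,-0.05],[0,0,0],1],[[0,0.001,-0.081],[0,0,0],1],[[0,0.001,-0.081],[0,0,0],1],[[0.025,-0.003,-0.081],[0,0,0],1],[[0.04,-0.0055,-0.081],[0,0,0],1],[[0.052,-0.0075,-0.081],[0,0,0],1],[[0.064,-0.0095,-0.081],[0,0,0],1],[[0.074,-0.0115,-0.081],[0,0,0],1],[[0.074,-0.0115,-0.081],[0,0,0],1]]'
```

```text
t: 9.07
tool_pos: [538.7, 23.0, 8.9]
tool_rot: [0.996, -0.086, 0.0, -0.0]
force: [-0.6, -0.1, -0.3]
opening: 51.2
finger_force: 42.2
```

```bash
python3 -m jog '[[[0.006,-0.001,0],[0,0,0],1],[[0.012,-0.002,0],[0,0,0],1],[[0.018,-0.003,0],[0,0,0],1],[[0.024,-0.004,0],[0,0,0],1],[[0.024,-0.004,0],[0,0,0],1]]' 60
python3 -m jog '[[[0.002,-0.0003,0],[0,0,0],1],[[0.004,-0.0007,0],[0,0,0],1],[[0.006,-0.001,0],[0,0,0],1],[[0.007,-0.0012,0],[0,0,0],1],[[0.007,-0.0012,0],[0,0,0],1]]'
```

```text
t: 9.7
tool_pos: [554.8, 20.3, 8.3]
tool_rot: [0.996, -0.086, -0.002, -0.0]
force: [-5.3, 1.5, 2.5]
opening: 50.8
finger_force: 69.2
t: 10.32
tool_pos: [559.1, 19.5, 8.1]
tool_rot: [0.996, -0.086, -0.003, -0.0]
force: [-7.4, 1.9, 3.0]
opening: 50.5
finger_force: 69.2
```

```bash
python3 -m jog '[[[0.002,-0.0003,0],[0,0,0],1],[[0.004,-0.0007,0],[0,0,0],1],[[0.004,-0.0007,0],[0,0,0],1]]'
python3 -m jog '[[[0.002,-0.0003,0],[0,0,0],1],[[0.002,-0.0003,0],[0,0,0],1]]'
python3 -m jog '[[[0.002,-0.0003,0],[0,0,0],1],[[0.002,-0.0003,0],[0,0,0],1]]'
```

```text
t: 10.7
tool_pos: [561.8, 19.1, 8.0]
tool_rot: [0.996, -0.086, -0.004, -0.0]
force: [-8.2, 2.4, 3.0]
opening: 50.7
finger_force: 69.2
t: 10.95
tool_pos: [563.0, 18.8, 7.9]
tool_rot: [0.996, -0.086, -0.004, -0.0]
force: [-8.8, 2.3, 3.6]
opening: 50.5
finger_force: 69.3
t: 11.2
tool_pos: [564.4, 18.6, 7.9]
tool_rot: [0.996, -0.086, -0.004, -0.0]
force: [-9.8, 1.9, 3.8]
opening: 50.9
finger_force: 69.3
```

```bash
python3 -m jog '[[[0.0013,-0.0002,0],[0,0,0],1],[[0.0013,-0.0002,0],[0,0,0],1]]'
python3 -m jog '[[[0.0013,-0.0002,0],[0,0,0],1],[[0.0013,-0.0002,0],[0,0,0],1]]'
python3 -m jog '[[[0.0013,-0.0002,0],[0,0,0],1],[[0.0013,-0.0002,0],[0,0,0],1]]'
```

```text
t: 11.45
tool_pos: [565.2, 18.4, 7.8]
tool_rot: [0.996, -0.086, -0.005, -0.0]
force: [-9.5, 1.7, 3.5]
opening: 50.8
finger_force: 69.3
t: 11.7
tool_pos: [565.3, 18.4, 7.6]
tool_rot: [0.996, -0.086, -0.005, -0.0]
force: [-11.7, 2.2, 3.2]
opening: 50.8
finger_force: 69.3
t: 11.95
tool_pos: [565.4, 18.4, 7.5]
tool_rot: [0.996, -0.086, -0.006, -0.0]
force: [-12.1, 2.7, 4.5]
opening: 50.6
finger_force: 69.4
```

```bash
python3 -m jog '[[[0.0025,-0.0004,0],[0,0,0],1],[[0.0025,-0.0004,0],[0,0,0],1]]'
python3 -m jog '[[[0.0025,-0.0004,0],[0,0,0],1],[[0.0025,-0.0004,0],[0,0,0],1]]'
python3 - <<'E'
from plant import cams
import cv2,numpy as np
a=cams.camera('wrist');b=cams.camera('side')
cv2.imwrite('pics/p1.png',np.hstack([a[0:300,120:520],cv2.resize(b[215:290,300:400],(400,300),interpolation=cv2.INTER_CUBIC)]))
E
```

```text
t: 12.2
tool_pos: [565.4, 18.4, 7.2]
tool_rot: [0.996, -0.086, -0.008, -0.0]
force: [-16.6, 2.9, 5.3]
opening: 51.0
finger_force: 69.7
t: 12.45
tool_pos: [565.4, 18.4, 7.1]
tool_rot: [0.996, -0.086, -0.01, -0.0]
force: [-19.7, 3.9, 11.0]
opening: 50.8
finger_force: 70.2
```

View pics/p1.png

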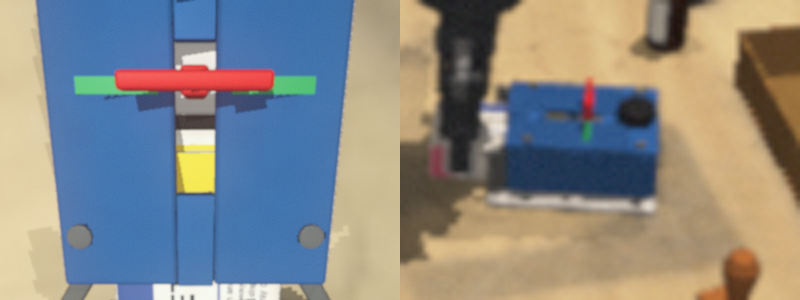

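The pointer, at (195,80) in the left half, stands in line with the green marks. Position has stopped while force rises, so the sticker end is home. Drawing it out and setting it down.

```bash
python3 -m jog '[[[-0.01,0.0017,0],[0,0,0],1],[[-0.025,0.0042,0],[0,0,0],1],[[-0.045,0.0076,0],[0,0,0],1],[[-0.07,0.0118,0],[0,0,0],1],[[-0.1,0.0169,0],[0,0,0],1],[[-0.145,0.0245,0],[0,0,0],1],[[-0.145,0.0245,0],[0,0,0],1],[[-0.145,0.0245,-0.005],[0,0,0],1],[[-0.145,0.0245,-0.0085],[0,0,0],1],[[-0.145,0.0245,-0.0085],[0,0,0],1]]'
```

```text
t: 13.8
tool_pos: [462.6, 36.1, 2.8]
tool_rot: [0.996, -0.086, 0.002, -0.0]
force: [-1.7, 1.0, 11.0]
opening: 50.6
finger_force: 70.2
```

```bash
python3 -m jog '[[[0,0,0],[0,0,0],0.6],[[0,0,0],[0,0,0],0],[[0,0,0],[0,0,0],0],[[0,0,0],[0,0,0],0],[[0.02,-0.0034,0],[0,0,0],0],[[0.04,-0.0068,0],[0,0,0],0],[[0.063,-0.0106,0],[0,0,0],0],[[0.063,-0.0106,0],[0,0,0],0]]'
python3 - <<'E'
from plant import cams,env
from h import *
c=cams.calibration('wrist');s=env.state();im=cams.camera('wrist');cv2.imwrite('pics/w5.png',im)
print(s['tool_pos'],s['force'],s['opening']);np.save('w5.npy',c,allow_pickle=True)
E
```

```text
t: 14.8
tool_pos: [514.1, 27.4, 2.3]
tool_rot: [0.996, -0.086, 0.002, -0.0]
force: [0.1, 0.3, 0.9]
opening: 85.3
finger_force: 0.0
[514.05526487  27.38879769   2.31878824] [0.1395733  0.31860701 0.9304713 ] 85.31494633312542
```

View pics/w5.png

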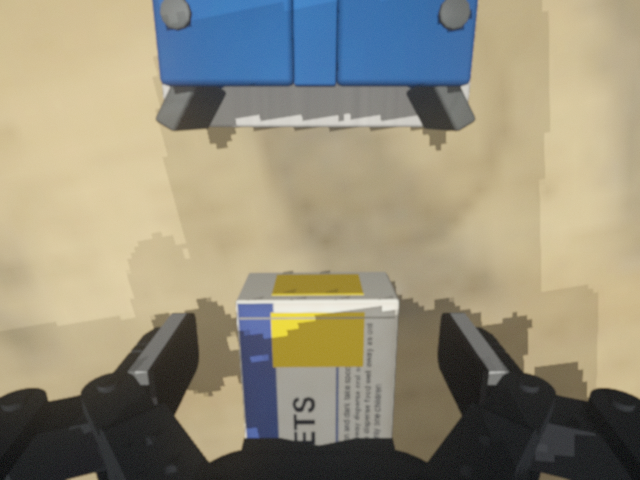

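The wrist view shows the carton released and straight, with its sticker-end top corners at (238,302) and (397,300) between the open fingers. The mouth is ahead.

```bash
python3 - <<'E'
from h import *
c=np.load('w5.npy',allow_pickle=True).item()
a,b=[onplane(c,p,26)[:2] for p in [(238,302),(397.5,300.5)]];F=(a+b)/2
d=a-b;w=np.array([d[1],-d[0]])/np.linalg.norm(d);print(a,b,np.linalg.norm(d),'dir',np.degrees(np.arctan2(w[1],w[0])))
t=np.array([514.06,27.4]);u=np.array([.986,-.166]);v=np.array([.166,.986]);print('ahead',(F-t)@u,'lat',(F-t)@v)
E
```

```text
[536.16435203  48.6521365 ] [528.04753174  -1.41155757] 50.7174155054244 dir -9.209223820103244
ahead 18.420730647807844 lat -0.7311682368267335
```

```bash
python3 -m jog '[[[0,0,0],[0,0,0],0.6],[[0,0,0],[0,0,0],1],[[0,0,0],[0,0,0],1],[[0,0,0],[0,0,0],1],[[0,0,0],[0,0,0],1],[[0,0,0.04],[0,0,0],1],[[-0.039,0.0065,0.09],[0,0,0],1],[[-0.039,0.0065,0.09],[0,0,0],1]]' 60
python3 -m jog '[[[0,0,0],[0,0,1],1],[[0,0,0],[0,0,1],1],[[0,0,0],[0,0,1],1],[[0,0,0],[0,0,1],1],[[0,0,0],[0,0,1],1]]'
python3 -m jog '[[[0,0,0],[0,0,1],1],[[0,0,0],[0,0,1],1],[[0,0,0],[0,0,1],1],[[0,0,0],[0,0,1],1],[[0,0,0],[0,0,1],1]]'
python3 -m jog '[[[0,0,0],[0,0,1],1],[[0,0,0],[0,0,1],1],[[0,0,0],[0,0,1],1],[[0,0,0],[0,0,1],1],[[0,0,0],[0,0,1],1]]'
python3 -m jog '[[[0,0,0],[0,0,1],1],[[0,0,0],[0,0,1],1],[[0,0,0],[0,0,1],1],[[0,0,0],[0,0,1],1],[[0,0,0],[0,0,1],1],[[0,0,0],[0,0,1],1]]'
python3 - <<'E'
from plant import cams,env
from h import *
P=[];Y=[]
for i in range(4):
    s=env.state();P.append(s['tool_pos']);Y.append(R.from_quat(s['tool_rot']).as_matrix()[:2,0])
    im=cams.camera('scene')
y=np.mean(Y,0);cv2.imwrite('pics/s6.png',cv2.resize(im[160:360,220:420],(600,600),interpolation=cv2.INTER_CUBIC))
print(s['t'],np.mean(P,0),np.degrees(np.arctan2(y[1],y[0])),s['opening'])
E
```

```text
t: 15.85
tool_pos: [478.4, 33.4, 75.8]
tool_rot: [0.996, -0.085, 0.001, -0.0]
force: [1.1, 0.7, -0.1]
opening: 50.5
finger_force: 62.7
t: 16.48
tool_pos: [479.7, 33.0, 73.2]
tool_rot: [0.953, 0.302, -0.0, -0.0]
force: [-0.3, 0.0, -0.1]
opening: 50.8
finger_force: 62.6
t: 17.1
tool_pos: [479.5, 33.1, 73.6]
tool_rot: [0.766, 0.643, -0.0, -0.0]
force: [-0.4, 0.0, -0.4]
opening: 51.0
finger_force: 62.6
t: 17.73
tool_pos: [479.5, 33.1, 73.8]
tool_rot: [0.462, 0.887, -0.0, -0.0]
force: [0.3, 0.6, -0.2]
opening: 50.7
finger_force: 62.6
t: 18.48
tool_pos: [479.4, 33.1, 74.0]
tool_rot: [0.088, 0.996, -0.0, -0.0]
force: [0.3, 0.5, -0.5]
opening: 51.4
finger_force: 62.6
18.625 [479.44005287  33.11432088  74.02240943] 169.94357262720217 50.7421747484177
```

```bash
python3 -m jog '[[[0,0,-0.05],[0,0,0.01],1],[[0,0,-0.081],[0,0,0.01],1],[[0,0,-0.081],[0,0,0.01],1],[[0.025,-0.0042,-0.081],[0,0,0.01],1],[[0.037,-0.0062,-0.081],[0,0,0.01],1],[[0.049,-0.0083,-0.081],[0,0,0.01],1],[[0.06,-0.0101,-0.081],[0,0,0.01],1],[[0.07,-0.0118,-0.081],[0,0,0.01],1],[[0.07,-0.0118,-0.081],[0,0,0.01],1]]'
python3 -m jog '[[[0.006,-0.001,0],[0,0,0],1],[[0.012,-0.002,0],[0,0,0],1],[[0.018,-0.003,0],[0,0,0],1],[[0.024,-0.004,0],[0,0,0],1],[[0.024,-0.004,0],[0,0,0],1]]'
```

```text
t: 19.8
tool_pos: [536.3, 23.5, 9.3]
tool_rot: [0.082, 0.997, -0.0, 0.0]
force: [-0.0, 0.0, -0.5]
opening: 50.7
finger_force: 62.6
t: 20.42
tool_pos: [553.1, 20.7, 8.9]
tool_rot: [0.082, 0.997, 0.0, -0.002]
force: [-5.0, -0.0, 1.6]
opening: 50.5
finger_force: 62.9
```

```bash
python3 -m jog '[[[0.004,-0.0007,0],[0,0,0],1],[[0.008,-0.0013,0],[0,0,0],1],[[0.012,-0.002,0],[0,0,0],1],[[0.012,-0.002,0],[0,0,0],1]]'
python3 -m jog '[[[0.0025,-0.0004,0],[0,0,0],1],[[0.0025,-0.0004,0],[0,0,0],1]]'
python3 -m jog '[[[0.0025,-0.0004,0],[0,0,0],1],[[0.0025,-0.0004,0],[0,0,0],1]]'
python3 -m jog '[[[0.0025,-0.0004,0],[0,0,0],1],[[0.0025,-0.0004,0],[0,0,0],1]]'
```

```text
t: 20.92
tool_pos: [561.2, 19.3, 8.7]
tool_rot: [0.082, 0.997, 0.0, -0.003]
force: [-6.9, 1.0, 2.8]
opening: 51.1
finger_force: 63.0
t: 21.18
tool_pos: [562.7, 19.0, 8.6]
tool_rot: [0.082, 0.997, 0.0, -0.003]
force: [-8.5, 1.3, 3.4]
opening: 50.6
finger_force: 63.0
t: 21.42
tool_pos: [564.3, 18.8, 8.5]
tool_rot: [0.082, 0.997, 0.0, -0.003]
force: [-8.3, 1.3, 3.4]
opening: 50.9
finger_force: 63.0
t: 21.68
tool_pos: [566.0, 18.5, 8.4]
tool_rot: [0.082, 0.997, 0.0, -0.004]
force: [-9.0, 1.0, 3.4]
opening: 50.7
finger_force: 63.0
```

```bash
python3 -m jog '[[[0.0025,-0.0004,0],[0,0,0],1],[[0.0025,-0.0004,0],[0,0,0],1]]'
python3 -m jog '[[[0.0025,-0.0004,0],[0,0,0],1],[[0.0025,-0.0004,0],[0,0,0],1]]'
python3 -m jog '[[[0.0025,-0.0004,0],[0,0,0],1],[[0.0025,-0.0004,0],[0,0,0],1]]'
python3 -m jog '[[[0.0025,-0.0004,0],[0,0,0],1],[[0.0025,-0.0004,0],[0,0,0],1]]'
```

```text
t: 21.92
tool_pos: [567.3, 18.2, 8.3]
tool_rot: [0.082, 0.997, 0.0, -0.004]
force: [-10.0, 1.4, 3.0]
opening: 51.2
finger_force: 63.1
t: 22.18
tool_pos: [567.3, 18.2, 7.8]
tool_rot: [0.082, 0.997, 0.0, -0.006]
force: [-13.4, 1.9, 3.2]
opening: 50.5
finger_force: 63.1
t: 22.42
tool_pos: [567.3, 18.2, 7.4]
tool_rot: [0.082, 0.997, 0.0, -0.008]
force: [-15.8, 2.4, 4.6]
opening: 51.1
finger_force: 63.2
t: 22.68
tool_pos: [567.3, 18.2, 7.0]
tool_rot: [0.082, 0.997, 0.0, -0.01]
force: [-19.4, 3.5, 5.9]
opening: 50.6
finger_force: 63.3
```

```bash
python3 - <<'E'
from plant import cams
import cv2,numpy as np
def red(b):
    H,S,V=cv2.split(cv2.cvtColor(b,cv2.COLOR_BGR2HSV)); m=((H<8)|(H>172))&(S>130)&(V>80)
    m[:, :60]=0; m[200:]=0;return np.argwhere(m).mean(0).round(1),m.sum()
cr=lambda b:cv2.resize(b[215:290,300:400],(400,300),interpolation=cv2.INTER_CUBIC)
print('rest',red(cr(cv2.imread('pics/side0.png'))),'home1',red(cv2.imread('pics/p1.png')[:,400:]),'now',red(cr(cams.camera('side'))))
E
```

```text
rest (array([ 98. , 163.9]), np.int64(265)) home1 (array([ 99.4, 188.2]), np.int64(258)) now (array([ 99.6, 188.2]), np.int64(264))
```

Same signature, and the pointer sits exactly where it did the first time, so the plain end is home. Drawing out and carrying to the tray.

```bash
python3 -m jog '[[[-0.01,0.0017,0],[0,0,0],1],[[-0.025,0.0042,0],[0,0,0],1],[[-0.045,0.0076,0],[0,0,0],1],[[-0.07,0.0118,0],[0,0,0],1],[[-0.1,0.0169,0],[0,0,0],1],[[-0.15,0.0253,0],[0,0,0],1],[[-0.15,0.0253,0],[0,0,0],1],[[-0.15,0.0253,0.07],[0,0,0],1],[[-0.15,0.0253,0.1],[0,0,0],1]]'
python3 -m jog '[[[0.05,-0.37,0],[0,0,-1],1],[[0.05,-0.37,0],[0,0,-1],1],[[0.05,-0.37,0],[0,0,-1],1],[[0.05,-0.37,0],[0,0,-1],1],[[0.05,-0.37,0],[0,0,-1],1],[[0.05,-0.37,0],[0,0,-1],1],[[0.05,-0.37,0],[0,0,-1],1]]'
python3 -m jog '[[[0,0,0],[0,0,-0.95],1],[[0,0,0],[0,0,-0.95],1],[[0,0,0],[0,0,-0.95],1],[[0,0,0],[0,0,-0.95],1],[[0,0,0],[0,0,-0.95],1]]'
python3 -m jog '[[[0,0,0],[0,0,0],1],[[0,0,0],[0,0,0],1]]'
python3 - <<'E'
from plant import cams,env
from h import *
c=cams.calibration('wrist');s=env.state();im=cams.camera('wrist')
np.save('w7.npy',c,allow_pickle=True);cv2.imwrite('pics/w7.png',im)
P=[s['tool_pos']]
for i in range(3): cams.camera('scene');P.append(env.state()['tool_pos'])
print(np.mean(P,0))
# tray from w1 too (rim z=16)
c1=np.load('w1.npy',allow_pickle=True).item()
w=cv2.imread('pics/w1.png');H,S,V=cv2.split(cv2.cvtColor(w,cv2.COLOR_BGR2HSV))
m=((H>50)&(H<90)&(S>25)&(V>110)).astype(np.uint8)*255;m[:295]=0
k=max(cv2.findContours(m,0,2)[0],key=cv2.contourArea)[:,0];print(k.min(0),k.max(0))
print(cv2.minAreaRect(np.array([onplane(c1,p,16)[:2] for p in k],np.float32)))
E
```

```text
t: 23.85
tool_pos: [461.4, 36.6, 91.8]
tool_rot: [0.082, 0.997, -0.0, 0.003]
force: [0.7, -0.5, -0.7]
opening: 50.7
finger_force: 63.4
t: 24.72
tool_pos: [498.5, -259.3, 89.4]
tool_rot: [0.457, 0.889, 0.0, 0.0]
force: [-0.2, 0.6, 0.1]
opening: 51.0
finger_force: 63.4
t: 25.35
tool_pos: [498.2, -257.5, 89.4]
tool_rot: [0.748, 0.663, 0.0, -0.0]
force: [0.2, -0.3, -0.6]
opening: 51.1
finger_force: 63.4
t: 25.6
tool_pos: [498.3, -258.7, 89.3]
tool_rot: [0.749, 0.663, -0.0, -0.0]
force: [0.3, 0.2, -0.6]
opening: 50.9
finger_force: 63.4
[ 498.23671544 -258.97882468   89.27554349]
[290 306] [440 451]
((499.8150634765625, -295.5579833984375), (169.61996459960938, 112.90069580078125), 82.69868469238281)
```

```bash
python3 -m jog '[[[0.005,-0.012,0],[0,0,0],1],[[0.005,-0.012,-0.04],[0,0,0],1],[[0.005,-0.012,-0.07],[0,0,0],1],[[0.005,-0.012,-0.085],[0,0,0],1],[[0.005,-0.012,-0.095],[0,0,0],1],[[0.005,-0.012,-0.099],[0,0,0],1],[[0.005,-0.012,-0.099],[0,0,0],1]]'
python3 -m jog '[[[0,0,-0.0025],[0,0,0],1],[[0,0,-0.0025],[0,0,0],1]]'
python3 -m jog '[[[0,0,-0.0025],[0,0,0],1],[[0,0,-0.0025],[0,0,0],1]]'
python3 -m jog '[[[0,0,-0.0015],[0,0,0],1],[[0,0,-0.0015],[0,0,0],1]]'
```

```text
t: 26.68
tool_pos: [502.5, -268.9, 10.4]
tool_rot: [0.75, 0.662, 0.0, 0.0]
force: [0.0, -0.7, -0.5]
opening: 50.9
finger_force: 63.4
t: 26.92
tool_pos: [502.4, -268.7, 8.3]
tool_rot: [0.75, 0.662, 0.0, 0.0]
force: [-0.5, 0.0, 0.5]
opening: 50.9
finger_force: 63.4
t: 27.18
tool_pos: [502.1, -268.7, 6.0]
tool_rot: [0.75, 0.662, -0.0, -0.0]
force: [-0.2, -0.5, -0.8]
opening: 50.8
finger_force: 63.4
t: 27.42
tool_pos: [502.2, -268.7, 4.8]
tool_rot: [0.75, 0.662, -0.0, -0.0]
force: [-0.8, -0.4, -0.1]
opening: 50.4
finger_force: 63.4
```

```bash
python3 -m jog '[[[0,0,-0.0015],[0,0,0],1],[[0,0,-0.0015],[0,0,0],1]]'
python3 -m jog '[[[0,0,-0.0012],[0,0,0],1],[[0,0,-0.0012],[0,0,0],1]]'
```

```text
t: 27.68
tool_pos: [502.3, -268.7, 4.5]
tool_rot: [0.75, 0.662, -0.0, 0.0]
force: [-2.2, 1.7, 9.0]
opening: 50.6
finger_force: 64.4
t: 27.92
tool_pos: [502.3, -268.7, 4.4]
tool_rot: [0.75, 0.662, -0.0, 0.0]
force: [-3.8, 2.4, 18.2]
opening: 50.9
finger_force: 65.6
```

```bash
python3 -m jog '[[[0,0,0.0015],[0,0,0],1],[[0,0,0.0015],[0,0,0],0.27],[[0,0,0.0015],[0,0,0],0.27],[[0,0,0.0015],[0,0,0],0.27],[[0,0,0.0015],[0,0,0],0.27]]'
```

```text
t: 28.55
tool_pos: [502.2, -268.7, 3.7]
tool_rot: [0.75, 0.662, -0.0, -0.0]
force: [-0.3, -0.5, -0.6]
opening: 62.3
finger_force: 0.0
```

```bash
python3 -m jog '[[[0,0,0.02],[0,0,0],0.27],[[0,0,0.06],[0,0,0],0.27],[[0,0,0.13],[0,0,0],0.2],[[0,0,0.2],[0,0,0],0],[[0,0,0.25],[0,0,0],0],[[0,0,0.25],[0,0,0],0],[[0,0,0.25],[0,0,0],0]]'
python3 - <<'E'
from plant import cams,env
import cv2,numpy as np
w=cams.camera('wrist');s=cams.camera('side')
print(env.state()['t'],env.state()['force'])
cv2.imwrite('pics/f.png',np.hstack([w[40:440,120:520],cv2.resize(s[150:400,200:450],(400,400))]))
E
```

```text
t: 29.42
tool_pos: [501.8, -268.4, 204.1]
tool_rot: [0.75, 0.662, -0.0, -0.0]
force: [0.1, 0.4, -0.8]
opening: 85.5
finger_force: 0.0
29.525 [-0.0010809   0.32392137  0.24437278]
```

View pics/f.png

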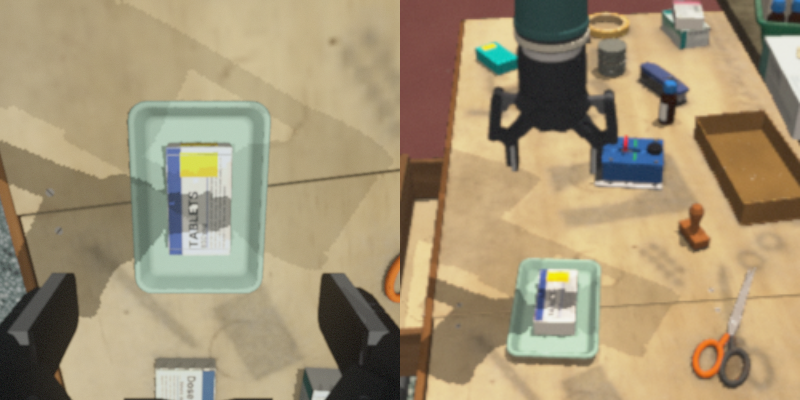

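The carton lies flat in the tray at (200,200), sticker up. The pointer is back at rest, the bottle, stamp and tins are standing, and the gripper is clear. Handing in.

```bash
python3 -c "
from plant import env
print(env.close_job())"
```

```text
the job is handed in; nothing more can be done
None
```

Job handed in at about 29.5 s: the coder's plunger went fully home on the sticker end, then on the plain end, and the carton now lies flat in the green tray, sticker up, with the bottle, stamp and tins still standing; the judge's verdict was not shown.

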